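# Run a voucher case up the sloped work rest until it is caught behind the lip

## Robot

A 6-joint arm with a two-finger parallel gripper is mounted at the origin on the work surface. World frame = base frame: x ahead of the robot, y to its left, z up, the work surface at z = 0. Lengths are in m, angles in degrees, forces in N, time in s.
With the tool pointing down it reaches from about 0.3 to 0.95 m from the base axis. Payload 3.1 kg.
Tool frame: the origin (TCP) lies on the centre line of the jaws, within the pads' length; the fingertips stand 8 mm ahead of it and the grasp point (between the pads) lies 11 mm behind it (ctrl.tip_extent is the distance from the TCP to the fingertips, in m); z points along the fingers, y is the line along which they close (so a half turn about z gives the same grasp; the last joint's range is limited). The gripper opens to 85 mm and grips with 20 to 120 N. Pads are 22 mm wide; open, the fingers measure 114 mm over their backs; the gripper's body (76 mm by 85 mm) begins 54 mm behind the grasp point. The pads swing forward as they close: fully open they stand 13 mm farther back than shut.
Start: joints at [-71.201, 17.653, 93.61, -0, 68.738, -3.994], TCP at [0.242, -0.576, 0.206] pointing down, gripper open.
Joint ranges: [-175.34, 175.34], [-45.06, 112.39], [2.9, 150.54], [-68.45, 248.45], [3.09, 151.38], [-168.51, 168.51]. Speed limits (degrees/s): [159.86, 159.86, 180, 180, 180, 180].

## Interface

Orientations are given as [roll, pitch, yaw] about the fixed x, y, z axes, in that order (R = Rz(yaw) Ry(pitch) Rx(roll)).
In Python, from workcell import ctrl, imaging gives the robot as it stands.
- The arm moves only by the tool step_arm, never from a script. Its argument "plan" is text: rows parted by semicolons, each of 7 numbers parted by spaces: the shift along the tool's x, y, z in units of 60 mm (1.0 is 60 mm), then the turn, a rotation vector about the tool's x, y, z in units of 6 degrees (1.0 is 6 degrees), then the finger opening in mm, from 0 to 85.4. In form: x y z rx ry rz fingers; .... A call has 1 to 12 rows; each row shifts and turns the commanded pose from where the row before left it, along the tool's axes as they then stand; what a row does not reach is not made up. A row lasts 1/8 s, in which the tool goes at most 62.5 mm and 10.7 degrees, less where a joint would pass 70% of its speed; a pose out of reach is approached as far as the arm can. A call is refused whole if a number of a shift passes 1 or a number of a turn 1, either way. A call with a gripper value outside its range is refused whole. The fingers move at their own pace and stop on an object; the grip force is fixed at half the most. Time passes only in rows, so rows that do not move let the fingers close. It gives the time, the measured TCP pose, the force, the opening and the grip force at its end, in the units of the state.
- ctrl.get_state(): the state, without advancing time (a new reading comes with each control period).
- imaging.snapshot(name): name is "scene" or "top"; returns a dict with "frame" (384x512x3 uint8, blue, green, red), "depth" (384x512 float32, m along the optical axis (not along the pixel's ray), 0 where there is no reading), "mtx" (3x3 intrinsics, pixels), "eye" and "attitude" of the camera in the world. Camera axes: x right, y up, looking along -z (the intrinsics and any distortion apply to the point x, -y, -z); pixel columns grow to the right and rows downward; lengths in m; the calibration is good to about 2 mm. A picture is of the moment at which its call begins.
- ctrl.sign_off(): hands the job in; it is judged then, once.
The state is a dict: "t": time; "q": joint angles; "joint_vel": joint speeds; "tau": joint torques, N m; "tool_pos": TCP position; "tool_rot": TCP orientation; "wrist_force": force on the tool from outside, world axes, zero at the start; "torque": the same for the moment, N m; "gripper_width": finger opening in m; "grasp_force": force on a finger pad.
Only numpy, scipy, OpenCV 4.12 (cv2) and the standard library are available. Lean on these libraries where they do the work, as an engineer would, in place of code of your own. Each camera call takes 0.05 s, during which the arm holds its last target. There are 200 camera calls.

## Task

Square the kraft voucher case up to the foot of the sloped steel work rest and push it up the ramp, sliding it and never lifting it, until its trailing edge has dropped behind the tray's lip and it lies flat and fully home on the tray floor, ready for stamping. The case is only thin board: push gently (no more than about 25 N) and do not ram it into the back fence. Leave the bottle, the stamp and the ink pad where they are, and let go of the case at the end.

Things in the scene. Friction and masses are not known exactly. Their poses are not given: they have to be found in the camera images.
- stand: Sloped work rest, a grey sheet-steel channel fixed to the desk, 328 mm long on its slope. Origin: middle of the ramp's foot at desk height; x horizontal, uphill; y to the left of that; z up. The deck rises at 14 degrees (0.244 rad) from desk height at the origin. Side cheeks stand 12 mm above the deck, 126 mm apart inside; over the first 70 mm they flare to about 158 mm at the foot.
- slope (a point): The stand's origin with axes laid on the ramp: x up along the deck, y left, z square to the deck (height above the deck). Kraft board on this steel has a friction coefficient of about 0.27 to 0.41.
- lip_zone (a point): A fixed point on the deck, 125 mm up the slope from the foot. The format tray's lip is clamped within 15 mm of it, uphill or downhill, not measured: the drop behind the lip and the back fence must be felt or seen. The tray does not move in use.
- tray_zone (a point): A fixed point on the deck, 214 mm up the slope, near the middle of the bare steel format tray. Going uphill the tray has a run-up wedge 45 mm long, a lip with its crest 10 mm above the deck, a drop square to the deck to a floor 2 mm above the deck and 179 mm long, and a back fence 20 mm above the deck. The case has 4 mm of play between lip and fence.
- case: The closed kraft voucher case, a board box 175 mm long (x), 120 mm wide (y), 50 mm high (z), 0.4 to 0.8 kg, too wide to be gripped. It starts flat on the desk before the foot of the ramp, its x roughly uphill, up to 60 mm to the left of the ramp's middle line (left as seen looking uphill) and turned by up to 0.25 rad. Origin: centre of its underside; x towards the leading end (nose).
- case_heel (a point): Middle of the case's trailing lower edge (the downhill edge that has to drop behind the lip); axes as the case.
- case_nose (a point): Middle of the case's leading lower edge; axes as the case.
- bottle: Bystander: glass water bottle with black cap, 68 mm across, 190 mm high, beyond the work rest. Origin: centre of its underside.
- stamp: Bystander: hand stamp with a block 50 x 36 mm and a knob handle, 86 mm high, between the robot and the work rest. Origin: centre of its underside.
- inkpad: Bystander: flat closed ink pad, 110 x 75 x 20 mm, beside the work rest. Origin: centre of its underside.
Mind the look-alikes: they are no part of the job. Several things look just like the case: the one meant starts farthest from the robot's base.

How it is judged:
By the outcome, as a careful person would: the job done as asked, in the order asked, and still so for the second after the job is handed in, with the robot touching nothing.
It also fails if it takes over 72 s, if anything falls off the work surface, if the arm or the gripper's body presses on something with over 40 N, if the wrist force passes 120 N, or if a joint passes its speed limit or range.

## Working session

There is one attempt and no reset: what is moved stays moved. The work goes in short steps, Python scripts to look and compute and a tool call to move; the robot and the scene stay as the last step left them, time stands still between calls to the robot, and variables do not carry over. Pictures are saved under pics/ and viewed, at most 10 in all, crops included, and the job is handed in when it is done.

Besides the shell and the picture viewer there is one more tool, called after "Request:" as name(argument=value, ...) on one line, values as JSON. step_arm: Moves the arm, as the interface text tells. Its arguments: {"type":"object","properties":{"plan":{"type":"string"}},"required":["plan"]}

```bash
ls; mkdir -p pics
cat > h.py <<'E'
import numpy as np, cv2
from workcell import ctrl, imaging
def cloud(s):
    d=s["depth"]; K=np.array(s["mtx"]); A=np.array(s["attitude"])
    if A.shape!=(3,3):
        from scipy.spatial.transform import Rotation as R
        A=R.from_euler('xyz',A,degrees=True).as_matrix()
    v,u=np.mgrid[:d.shape[0],:d.shape[1]]
    P=np.stack([(u-K[0,2])/K[0,0]*d,-(v-K[1,2])/K[1,1]*d,-d],-1)
    return P@A.T+np.array(s["eye"])
E
python3 - <<'E'
from h import *
for n in("scene","top"):
    s=imaging.snapshot(n); cv2.imwrite(f"pics/{n}0.png",s["frame"]); print(n,s["mtx"],s["eye"],s["attitude"],[k for k in s])
    np.save(f"{n}0.npy",cloud(s))
print(ctrl.get_state())
E
```

```text
pics
scene [[417.00273404   0.         260.2245372 ]
 [  0.         417.00273404 184.06509771]
 [  0.           0.           1.        ]] [1.11239538 0.19838765 0.90343799] [ 36.45643906   0.74393473 107.78189311] ['frame', 'depth', 'mtx', 'eye', 'attitude']
top [[346.77855467   0.         261.67569162]
 [  0.         346.77855467 194.85187586]
 [  0.           0.           1.        ]] [ 0.45639645 -0.01891772  0.96260595] [  4.32831919   0.36532934 -88.83416139] ['frame', 'depth', 'mtx', 'eye', 'attitude']
{'t': 0.1, 'q': array([-7.12004063e+01,  1.77012834e+01,  9.36831062e+01, -5.68271738e-05,
        6.87372169e+01, -3.99460772e+00]), 'joint_vel': array([-0.04294357, -0.07093939, -0.14356079,  0.04754906,  0.05891269,
        0.05098823]), 'tau': array([-3.95120187e-04, -4.16406012e+01, -2.77645469e+01, -4.94141227e-05,
        4.05851359e-03,  5.42799768e-06]), 'tool_pos': array([ 0.24184142, -0.57543739,  0.20483545]), 'tool_rot': array([-1.79878685e+02, -8.41863273e-03,  2.27942132e+01]), 'wrist_force': array([-0.91444724, -0.26124328,  0.84844078]), 'torque': array([ 0.03367775, -0.05970592,  0.0231612 ]), 'grasp_force': 0.0, 'gripper_width': 0.08534487352674686}
```

View pics/scene0.png

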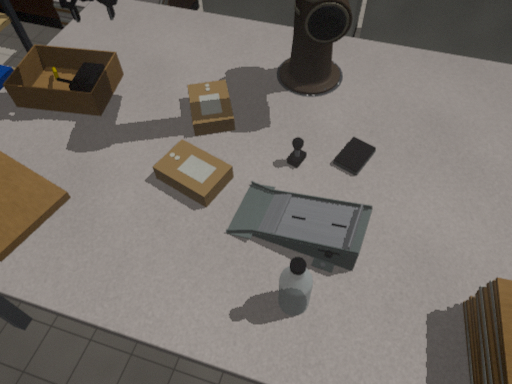

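View pics/top0.png

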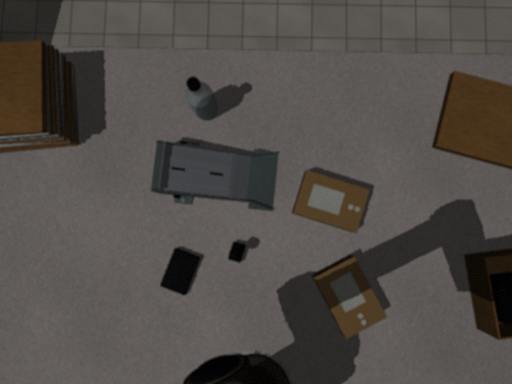

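The target case (farther from the base) is at scene (194,172) and top (332,200). The look-alike sits at top (350,297). The ramp foot is at top (265,180), and uphill runs left in the top view (+y).

```bash
cat >> h.py <<'E'
def rect(P,m):
    m=cv2.morphologyEx(m.astype(np.uint8),cv2.MORPH_OPEN,np.ones((3,3)))
    n,l,st,c=cv2.connectedComponentsWithStats(m)
    out=[]
    for i in range(1,n):
        if st[i,4]>300:
            q=P[l==i]; r=cv2.minAreaRect((q[:,:2]*1000).astype(np.float32)); out.append((st[i,4],c[i].round(),r,np.median(q[:,2]).round(4)))
    return out
E
python3 - <<'E'
from h import *
for n in("scene","top"):
    P=np.load(n+"0.npy"); z=P[...,2]; f=cv2.imread(f"pics/{n}0.png").astype(int)
    desk=(abs(z)<.01); print(n,"desk med",np.median(z[desk]))
    for o in rect(P,(z>.044)&(z<.058)&(f[...,2]-f[...,0]>15)|((z>.044)&(z<.058)&(P[...,1]<-.1))): print(o)
    # stand: box region
    m=(P[...,0]>.3)&(P[...,0]<.65)&(P[...,1]>-.1)&(P[...,1]<.35)&(z>.012)&(z<.13)
    for o in rect(P,m): print("st",o)
P=np.load("top0.npy")
# stand height profile along columns at row 178
for c in range(150,282,3): print(c,P[172,c].round(4),P[185,c].round(4))
for r in range(130,215,2): print(r,P[r,270].round(4),P[r,215].round(4))
E
```

```text
scene desk med 0.0002813558802441385
(np.int32(579), array([88., 75.]), ((262.47833251953125, -664.283203125), (146.0912628173828, 77.41107177734375), 11.592705726623535), np.float64(0.0538))
(np.int32(1634), array([210., 103.]), ((264.64892578125, -244.31544494628906), (184.42906188964844, 119.95014953613281), 28.821941375732422), np.float64(0.0503))
(np.int32(2426), array([193., 168.]), ((513.6405029296875, -193.54624938964844), (177.5858154296875, 122.51100158691406), 73.76628875732422), np.float64(0.0502))
st (np.int32(317), array([297., 152.]), ((373.16436767578125, 54.846885681152344), (36.51572799682617, 50.79706954956055), 75.69038391113281), np.float64(0.0241))
st (np.int32(554), array([353., 159.]), ((330.6987609863281, 202.76693725585938), (73.95124053955078, 81.22884368896484), 70.84488677978516), np.float64(0.0202))
st (np.int32(5572), array([310., 221.]), ((580.1576538085938, 131.04452514648438), (279.6617736816406, 159.6343231201172), 85.25494384765625), np.float64(0.0491))
top desk med 0.00013858415870654506
(np.int32(3003), array([331., 200.]), ((514.6767578125, -194
[... 4700 characters left out ...]
[ 0.5372 -0.0343  0.0037] [0.531  0.1128 0.0428]
194 [ 5.319e-01 -3.440e-02  5.000e-04] [0.526  0.1133 0.0387]
196 [ 5.264e-01 -3.450e-02  2.000e-04] [0.5208 0.1135 0.0358]
198 [ 0.5207 -0.0346  0.0017] [0.5164 0.1154 0.0216]
200 [ 0.5152 -0.0347  0.0008] [ 0.5122  0.1183 -0.    ]
202 [ 0.5095 -0.0348  0.0022] [5.066e-01 1.181e-01 4.000e-04]
204 [ 0.5039 -0.0349  0.0041] [ 0.5011  0.1182 -0.0016]
206 [ 0.4984 -0.035   0.0031] [0.4954 0.1177 0.0009]
208 [ 0.4928 -0.0351  0.0038] [ 0.49    0.1178 -0.0011]
210 [ 4.874e-01 -3.520e-02  4.000e-04] [ 0.4844  0.1175 -0.0005]
212 [ 4.819e-01 -3.530e-02  1.000e-04] [ 0.4788  0.1174 -0.0013]
214 [ 4.764e-01 -3.550e-02 -2.000e-04] [0.4732 0.1169 0.0014]
```

Run:
```python
from h import *
from scipy.optimize import least_squares
T=np.tan(np.radians(14))
for n in("scene","top"):
    P=np.load(n+"0.npy").reshape(-1,3)
    best=None; th=np.radians(86)
    # cheeks: points >6mm above deck, excluding tray zone; iterate
    o=np.array([.575,-.05])
    for it in range(15):
        e=np.array([np.cos(th),np.sin(th)]); l=np.array([-e[1],e[0]])
        d=P[:,:2]-o; x=d@e; y=d@l; z=P[:,2]
        deck=(x>.01)&(x<.06)&(abs(y)<.05)&(abs(z-T*x)<.01)
        o=o+e*np.median(x[deck]-z[deck]/T)
        h=z-T*x
        c=[]
        for s in(1,-1):
            k=(x>.09)&(x<.27)&(h>.0105)&(h<.016)&(s*y>.05)&(s*y<.08)
            c.append((np.polyfit(x[k],y[k],1),k.sum()))
        (a,na),(b,nb)=c
        th+=np.arctan((a[0]+b[0])/2); o=o+l*(a[1]+b[1])/2
    print(n,o,np.degrees(th),na,nb,a,b)
    d=P[:,:2]-o; x=d@e; y=d@l
    k=(abs(y)<.035)
    for s in np.arange(.0,.34,.005):
        X=x*np.cos(.2443)+z*np.sin(.2443); Z=-x*np.sin(.2443)+z*np.cos(.2443)
        q=k&(abs(X-s)<.0025)&(Z>-.01)&(Z<.04)
        print(f"{s:.3f}:{np.median(Z[q])*1000:.1f}",end=" ")
    print()
```

```text
scene [ 0.56777606 -0.04826494] 85.50118327006096 97 110 [0.01508104 0.06079877] [-0.0134114  -0.06117379]
0.000:0.4 0.005:0.1 0.010:-0.1 0.015:0.4 0.020:0.5 0.025:-0.0 0.030:-0.1 0.035:0.0 0.040:-0.2 0.045:-0.4 0.050:-0.2 0.055:0.2 0.060:0.1 0.065:0.2 0.070:0.4 0.075:0.5 0.080:0.6 0.085:1.1 0.090:2.7 0.095:3.6 0.100:4.2 0.105:6.0 0.110:7.3 0.115:8.3 0.120:9.3 0.125:8.7 0.130:2.5 0.135:2.1 0.140:2.3 0.145:1.7 0.150:2.1 0.155:1.6 0.160:1.9 0.165:2.7 0.170:2.2 0.175:2.5 0.180:2.5 0.185:2.3 0.190:2.7 0.195:2.0 0.200:2.3 0.205:2.1 0.210:2.0 0.215:2.6 0.220:2.6 0.225:2.3 0.230:2.2 0.235:2.3 0.240:2.6 0.245:2.4 0.250:2.2 0.255:2.2 0.260:2.2 0.265:2.2 0.270:2.4 0.275:2.0 0.280:2.2 0.285:2.5 0.290:1.9 0.295:2.3 0.300:2.4 0.305:20.9 0.310:5.7 0.315:0.2 0.320:0.2 0.325:0.6 0.330:-0.1 0.335:nan 
top [ 0.56875475 -0.04854775] 85.39552688983797 63 67 [0.0125387  0.06133687] [-0.0125387  -0.06133687]
  return _methods._mean(a, axis=axis, dtype=dtype,
  ret = ret.dtype.type(ret / rcount)
```

```bash
cat >> h.py <<'E'
from scipy.spatial.transform import Rotation as R
O=np.array([.5683,-.0484,0]); YAW=85.45
S=R.from_euler('z',YAW,degrees=True).as_matrix()
def st(p): return S.T@(np.array(p)-O)
def need(p=None,yaw=0,pitch=0):
    """p target in stand frame; yaw of tool x rel. stand x; pitch: nose-up tilt deg. prints turn then shift (after turn) in units"""
    s=ctrl.get_state(); Rc=R.from_euler('xyz',s['tool_rot'],degrees=True)
    Rt=R.from_matrix(S)*R.from_euler('xyz',[180,-pitch,yaw],degrees=True)
    print('t',round(s['t'],2),'stand',st(s['tool_pos']).round(4),'rot',s['tool_rot'].round(2),'F',(S.T@s['wrist_force']).round(1))
    print('turn units',((Rc.inv()*Rt).as_rotvec(degrees=True)/6).round(2))
    if p is not None: print('shift units',(Rt.as_matrix().T@(S@np.array(p)+O-s['tool_pos'])/.06).round(2))
E
python3 - <<'E'
from h import *
print(ctrl.tip_extent); need([-.15,.15,.20],-90)
E
```

```text
0.008
t 0.1 stand [-0.5513  0.2836  0.2048] rot [-1.7988e+02 -1.0000e-02  2.2790e+01] F [-0.3  0.9  0.8]
turn units [-0.02  0.    4.56]
shift units [ 2.23 -6.69  0.08]
```

Request:
step_arm(plan="0 0 0 0 0 .92 85; 0 0 0 0 0 .92 85; 0 0 0 0 0 .92 85; 0 0 0 0 0 .9 85; 0 0 0 0 0 .9 85; 0.3 -0.4 0 0 0 0 85; 0.3 -0.6 0 0 0 0 85; 0.3 -0.7 0 0 0 0 85; .3 -.7 0 0 0 0 85; .3 -.7 0 0 0 0 85; .3 -.7 0 0 0 0 85; .2 -.7 0 0 0 0 85")

```text
t: 1.6
tool_pos: [0.3837, -0.315, 0.2056]
tool_rot: [-180.0, 0.0, -4.6]
wrist_force: [0.1, -0.0, 0.4]
gripper_width: 0.085
grasp_force: 0.0
```

Request:
step_arm(plan=".2 -.7 0 0 0 0 85; 0 -.7 0 0 0 0 85; 0 -.5 0 0 0 0 85; 0 -.3 0 0 0 0 85; 0 0 0 0 0 0 85; 0 0 0 0 0 0 85")

```text
t: 2.35
tool_pos: [0.4059, -0.1869, 0.2061]
tool_rot: [180.0, -0.0, -4.6]
wrist_force: [0.3, 0.3, -0.4]
gripper_width: 0.0854
grasp_force: 0.0
```

Run:
```python
from h import *
need([-.152,.15,.022],-90)
```

```text
t 2.35 stand [-0.1509  0.151   0.2061] rot [ 1.7996e+02 -2.0000e-02 -4.5900e+00] F [ 0.3 -0.3 -0.4]
turn units [ 0.01 -0.   -0.01]
shift units [0.02 0.02 3.07]
```

Request:
step_arm(plan="0 0 .6 0 0 0 85; 0 0 .7 0 0 0 85; 0 0 .7 0 0 0 85; 0 0 .6 0 0 0 85; 0 0 .3 0 0 0 85; 0 0 .15 0 0 0 85; 0.2 0 0 0 0 0 85; .2 0 0 0 0 0 85; .1 0 0 0 0 0 85; .1 0 0 0 0 0 85; .1 0 0 0 0 0 85; .1 0 0 0 0 0 85")

```text
t: 3.85
tool_pos: [0.4538, -0.1898, 0.023]
tool_rot: [180.0, 0.0, -4.6]
wrist_force: [1.2, 0.3, -0.4]
gripper_width: 0.0848
grasp_force: 0.0
```

Request:
step_arm(plan=".1 0 0 0 0 0 85; .1 0 0 0 0 0 85; .1 0 0 0 0 0 85; .1 0 0 0 0 0 85; 0 0 0 0 0 0 85")

```text
t: 4.47
tool_pos: [0.4781, -0.1919, 0.0231]
tool_rot: [180.0, -0.0, -4.6]
wrist_force: [0.1, 0.2, 0.7]
gripper_width: 0.0848
grasp_force: 0.0
```

```bash
cat >> h.py <<'E'
def look(tag=None,zlo=.044,zhi=.058):
    for n in("top","scene"):
        s=imaging.snapshot(n); P=cloud(s); z=P[...,2]; f=s["frame"].astype(int)
        if tag: cv2.imwrite(f"pics/{n}{tag}.png",s["frame"])
        x=(P-O)@S
        m=(z>zlo)&(z<zhi)&(x[...,1]<.135)&(x[...,0]<0.02)&(x[...,0]>-.33)&(x[...,1]>-.15)&(f[...,2]-f[...,0]>10)
        for a,c,r,zm in rect(x,m):
            print(n,a,c,'ctr',np.round(r[0],1),'size',np.round(r[1],1),'ang',round(r[2],1),'z',zm)
E
python3 - <<'E'
from h import *
need([-.152,.071,.022],-90); look('1')
E
```

```text
t 4.47 stand [-0.1502  0.0785  0.0231] rot [ 1.7999e+02 -3.0000e-02 -4.5600e+00] F [ 0.2 -0.1  0.7]
turn units [ 0.   -0.01 -0.  ]
shift units [0.13 0.03 0.02]
top 796 [311. 189.] ctr [-108.2   33.1] size [120.6  90.6] ang 77.6 z 0.0499
scene 1786 [192. 169.] ctr [-148.5   42.9] size [123.1 177.8] ang 78.7 z 0.0501
```

View pics/scene1.png

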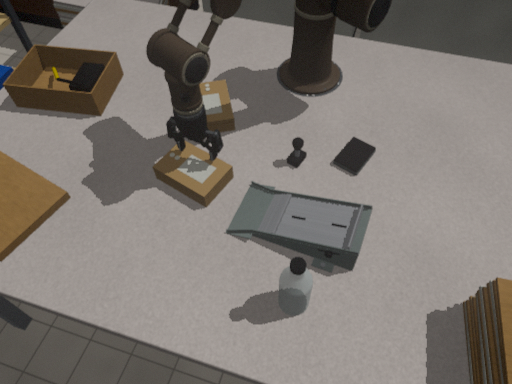

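The scene shows the gripper at (195,140), right at the case's far-side edge. I'll crop in to see whether it is touching.

Run:
```python
from h import *
s=imaging.snapshot("scene"); cv2.imwrite("pics/c1.png",cv2.resize(s["frame"][90:215,130:255],None,fx=4,fy=4,interpolation=cv2.INTER_CUBIC))
x=(cloud(s)-O)@S
for v in range(140,172,3): print(v,[tuple((x[v,u]*1000).astype(int)) for u in (176,178,181,207,211,215)])
```

```text
140 [(np.int64(-200), np.int64(68), np.int64(106)), (np.int64(-195), np.int64(69), np.int64(106)), (np.int64(-193), np.int64(79), np.int64(98)), (np.int64(-115), np.int64(83), np.int64(125)), (np.int64(-94), np.int64(68), np.int64(148)), (np.int64(-82), np.int64(66), np.int64(155))]
143 [(np.int64(-259), np.int64(135), np.int64(1)), (np.int64(-199), np.int64(71), np.int64(91)), (np.int64(-192), np.int64(75), np.int64(90)), (np.int64(-108), np.int64(70), np.int64(129)), (np.int64(-107), np.int64(85), np.int64(114)), (np.int64(-84), np.int64(69), np.int64(141))]
146 [(np.int64(-223), np.int64(89), np.int64(51)), (np.int64(-203), np.int64(73), np.int64(76)), (np.int64(-192), np.int64(72), np.int64(82)), (np.int64(-107), np.int64(65), np.int64(124)), (np.int64(-160), np.int64(164), np.int64(0)), (np.int64(-85), np.int64(68), np.int64(129))]
149 [(np.int64(-218), np.int64(80), np.int64(50)), (np.int64(-213), np.int64(83), np.int64(49)), (np.int64(-192), np.int64(68), np.int64(74)), (np.int64(-165), np.int64(149), np.int64(0)), (np.int64(-98), np.int64(68), np.int64(113)), (np.int64(-86), 
[... 1289 characters left out ...]
0)), (np.int64(-117), np.int64(66), np.int64(48)), (np.int64(-105), np.int64(67), np.int64(51)), (np.int64(-95), np.int64(71), np.int64(52))]
167 [(np.int64(-188), np.int64(26), np.int64(48)), (np.int64(-183), np.int64(28), np.int64(48)), (np.int64(-177), np.int64(32), np.int64(46)), (np.int64(-112), np.int64(56), np.int64(49)), (np.int64(-103), np.int64(61), np.int64(46)), (np.int64(-92), np.int64(64), np.int64(49))]
170 [(np.int64(-182), np.int64(16), np.int64(49)), (np.int64(-178), np.int64(19), np.int64(48)), (np.int64(-169), np.int64(19), np.int64(52)), (np.int64(-107), np.int64(46), np.int64(50)), (np.int64(-96), np.int64(49), np.int64(52)), (np.int64(-87), np.int64(53), np.int64(51))]
```

View pics/c1.png

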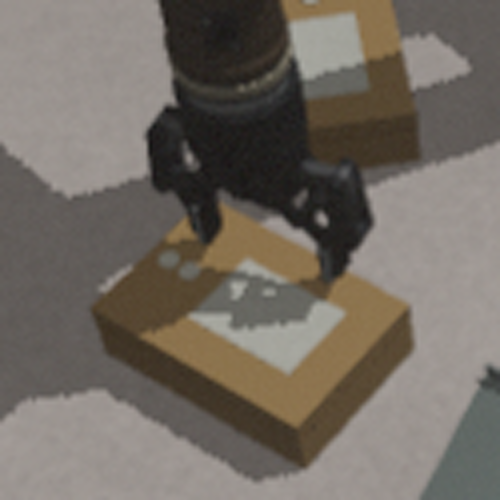

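The crop shows the fingertips hovering over the case's top face, at about (205,240) and (330,275). They are roughly 70 mm up although the TCP reads 23 mm. I'll back off over open desk and check the height offset.

Request:
step_arm(plan="-.3 0 0 0 0 0 85; -.5 0 0 0 0 0 85; -.5 0 0 0 0 0 85; -.1 0 0 0 0 0 85; 0 0 0 0 0 0 85")

```text
t: 5.25
tool_pos: [0.3944, -0.1854, 0.0233]
tool_rot: [180.0, -0.1, -4.6]
wrist_force: [0.6, -0.5, 0.8]
gripper_width: 0.0849
grasp_force: 0.0
```

Run:
```python
from h import *
need(); st_=ctrl.get_state(); print(st_['q'].round(2))
s=imaging.snapshot("scene"); x=(cloud(s)-O)@S; p=st(st_['tool_pos'])
m=(abs(x[...,0]-p[0])<.065)&(abs(x[...,1]-p[1])<.05)&(x[...,2]>.008)&(x[...,2]<.3)&(s["frame"].max(-1)<70)
q=x[m]
for a in np.arange(.01,.24,.01):
    k=q[abs(q[:,2]-a)<.005]
    if len(k)>2: print(a.round(3),len(k),'x',np.percentile(k[:,0]-p[0],[2,50,98]).round(3),'y',np.percentile(k[:,1]-p[1],[2,98]).round(3))
```

```text
t 5.25 stand [-0.1504  0.1625  0.0233] rot [ 1.7997e+02 -8.0000e-02 -4.6000e+00] F [-0.5 -0.6  0.8]
turn units [ 1.000e-02 -1.000e-02 -1.501e+01]
[-3.0920e+01  1.3240e+01  1.2508e+02  1.0000e-02  4.1590e+01  6.3670e+01]
0.01 30 x [-0.064 -0.046 -0.021] y [0.022 0.048]
0.02 40 x [-0.065 -0.043 -0.023] y [0.02  0.048]
0.03 42 x [-0.059 -0.043 -0.022] y [0.024 0.05 ]
0.04 38 x [-0.054 -0.038 -0.018] y [0.03 0.05]
0.05 14 x [-0.06  -0.04  -0.026] y [0.034 0.047]
0.06 4 x [-0.043 -0.042 -0.042] y [-0.009  0.007]
0.07 25 x [-0.053 -0.042  0.053] y [-0.012  0.009]
0.08 34 x [-0.054 -0.041  0.056] y [-0.012  0.01 ]
0.09 42 x [-0.055 -0.041  0.057] y [-0.011  0.009]
0.1 27 x [-0.057 -0.04   0.059] y [-0.012  0.007]
0.11 65 x [-0.064 -0.037  0.058] y [-0.014  0.009]
0.12 72 x [-0.063  0.002  0.063] y [-0.017  0.011]
0.13 109 x [-0.063  0.027  0.063] y [-0.017  0.013]
0.14 75 x [-0.063 -0.004  0.063] y [-0.019 -0.003]
0.15 109 x [-0.063  0.01   0.063] y [-0.02  -0.003]
0.16 127 x [-0.064  0.025  0.062] y [-0.018  0.01 ]
0.17 49 x [-0.063  0.034  0.064] y [-0.013  0.01 ]
0.18 57 x [-0.023  0.022  0.039] y [-0.037  0.003]
0.19 87 x [-0.021  0.019  0.038] y [-0.037  0.003]
0.2 89 x [-0.022  0.021  0.038] y [-0.037  0.005]
0.21 91 x [-0.02   0.02   0.039] y [-0.038  0.007]
0.22 155 x [-0.027  0.019  0.038] y [-0.037  0.015]
0.23 58 x [-0.025  0.016  0.034] y [-0.033  0.008]
```

Request:
step_arm(plan="0 0 .1 0 0 0 85; 0 0 .1 0 0 0 85; 0 0 .1 0 0 0 85;  0 0 0 0 0 0 85; 0 0 0 0 0 0 85")

```text
t: 5.92
tool_pos: [0.3937, -0.185, 0.0048]
tool_rot: [-180.0, 0.0, -4.6]
wrist_force: [0.6, 0.1, -0.0]
gripper_width: 0.085
grasp_force: 0.0
```

```bash
cat >> h.py <<'E'
def tips():
    need(); s=imaging.snapshot("scene"); x=(cloud(s)-O)@S; p=st(ctrl.get_state()['tool_pos'])
    m=(abs(x[...,0]-p[0])<.065)&(abs(x[...,1]-p[1])<.02)&(x[...,2]>.006)&(x[...,2]<.3)&(s["frame"].max(-1)<70)
    q=x[m]
    for a in np.arange(.01,.12,.01):
        k=q[abs(q[:,2]-a)<.005]
        if len(k)>2: print(a.round(3),len(k),'x',np.percentile(k[:,0]-p[0],[2,50,98]).round(3),'y',np.percentile(k[:,1]-p[1],[2,98]).round(3))
E
python3 -c "
from h import *
tips()"
```

```text
t 5.92 stand [-0.15    0.1632  0.0048] rot [-1.7999e+02  2.0000e-02 -4.5700e+00] F [ 0.1 -0.6 -0. ]
turn units [ -0.   0. -15.]
0.05 19 x [-0.052 -0.042  0.051] y [-0.012  0.01 ]
0.06 37 x [-0.054 -0.041  0.057] y [-0.011  0.01 ]
0.07 34 x [-0.054 -0.041  0.057] y [-0.012  0.009]
0.08 25 x [-0.049 -0.041  0.056] y [-0.011  0.006]
0.09 52 x [-0.063  0.043  0.059] y [-0.014  0.008]
0.1 77 x [-0.064 -0.039  0.056] y [-0.017  0.011]
0.11 106 x [-0.062  0.03   0.063] y [-0.018  0.012]
```

Vision puts the open fingertips about 41 mm above the reported TCP z. I'll lower in small steps, watching the force.

Request:
step_arm(plan="0 0 .1 0 0 0 85; 0 0 .1 0 0 0 85; 0 0 .1 0 0 0 85;  0 0 .1 0 0 0 85; 0 0 0 0 0 0 85; 0 0 0 0 0 0 85")

```text
t: 6.72
tool_pos: [0.3938, -0.1851, -0.0191]
tool_rot: [-180.0, 0.0, -4.6]
wrist_force: [0.5, -0.7, 0.1]
gripper_width: 0.0854
grasp_force: 0.0
```

```bash
python3 -c "
from h import *
tips()"
```

```text
t 6.72 stand [-0.1501  0.1631 -0.0191] rot [-180.      0.     -4.57] F [-0.7 -0.5  0.1]
turn units [ -0.   0. -15.]
0.02 3 x [-0.043 -0.043 -0.042] y [-0.003  0.01 ]
0.03 19 x [-0.051 -0.041  0.055] y [-0.011  0.007]
0.04 36 x [-0.052 -0.041  0.057] y [-0.012  0.009]
0.05 31 x [-0.052 -0.041  0.057] y [-0.011  0.007]
0.06 26 x [-0.061 -0.042  0.058] y [-0.013  0.003]
0.07 78 x [-0.063 -0.039  0.062] y [-0.012  0.009]
0.08 62 x [-0.063  0.013  0.063] y [-0.017  0.01 ]
0.09 87 x [-0.061  0.019  0.06 ] y [-0.018  0.014]
0.1 71 x [-0.062 -0.001  0.062] y [-0.02  -0.007]
0.11 102 x [-0.062  0.011  0.062] y [-0.019 -0.   ]
```

Request:
step_arm(plan=".2 0 .1 0 0 0 85; .2 0 0 0 0 0 85; .15 0 0 0 0 0 85; .1 0 0 0 0 0 85; .1 0 0 0 0 0 85; .1 0 0 0 0 0 85; .1 0 0 0 0 0 85; .1 0 0 0 0 0 85")

```text
t: 7.78
tool_pos: [0.4568, -0.1901, -0.0251]
tool_rot: [-180.0, 0.0, -4.6]
wrist_force: [-0.4, -0.6, -0.4]
gripper_width: 0.085
grasp_force: 0.7
```

Request:
step_arm(plan=".1 0 0 0 0 0 85; .1 0 0 0 0 0 85; .1 0 0 0 0 0 85; .1 0 0 0 0 0 85; .06 0 0 0 0 0 85; 0 0 0 0 0 0 85; 0 0 0 0 0 0 85")

```text
t: 8.65
tool_pos: [0.4848, -0.1925, -0.0248]
tool_rot: [180.0, -0.1, -4.6]
wrist_force: [1.2, 0.2, 0.1]
gripper_width: 0.085
grasp_force: 0.0
```

```bash
python3 -c "
from h import *
need([-.15,.071,-.025],-90); look('2')"
```

```text
t 8.65 stand [-0.1502  0.0718 -0.0248] rot [ 1.7998e+02 -9.0000e-02 -4.5800e+00] F [ 0.3 -1.2  0.1]
turn units [ 0.   -0.02 -0.  ]
shift units [ 0.01 -0.    0.  ]
top 1446 [321. 177.] ctr [-137.6   -0.2] size [120.1 175.3] ang 89.9 z 0.0498
scene 2039 [188. 181.] ctr [-136.3    2.6] size [176.2 124.4] ang 0.0 z 0.05
```

The case is now square and centred (x about -137 mm, y about 0). I'll go round to the heel.

Request:
step_arm(plan="-.2 0 0 0 0 0 85; -.3 0 0 0 0 0 85; -.2 0 -.4 0 0 0 85; 0 0 -.6 0 0 0 85; 0 0 -.6 0 0 0 85; 0 0 0 0 0 -1 85; 0 0 0 0 0 -1 85; 0 0 0 0 0 -1 85; 0 0 0 0 0 -1 85; 0 0 0 0 0 -1 85; 0 0 0 0 0 -1 85; 0 0 0 0 0 -1 85")

```text
t: 10.25
tool_pos: [0.4412, -0.1887, 0.0708]
tool_rot: [-180.0, 0.0, 37.6]
wrist_force: [0.4, 0.6, -0.4]
gripper_width: 0.0849
grasp_force: 0.0
```

Request:
step_arm(plan="0 0 0 0 0 -1 85; 0 0 0 0 0 -1 85; 0 0 0 0 0 -1 85; 0 0 0 0 0 -1 85; 0 0 0 0 0 -1 85; 0 0 0 0 0 -1 85; 0 0 0 0 0 -1 85; 0 0 0 0 0 -1 85; 0 0 0 0 0 0 85")

```text
t: 11.38
tool_pos: [0.4413, -0.1887, 0.0708]
tool_rot: [-180.0, -0.0, 85.3]
wrist_force: [0.3, -0.2, 0.1]
gripper_width: 0.0855
grasp_force: 0.0
```

```bash
python3 -c "
from h import *
need([-.265,.0,.07],0); look()"
```

```text
t 11.38 stand [-0.15    0.1155  0.0708] rot [-1.7997e+02 -1.0000e-02  8.5350e+01] F [-0.2 -0.3  0.1]
turn units [-0.   -0.   -0.02]
shift units [-1.92  1.92  0.01]
top 1979 [326. 181.] ctr [-137.8   -0.4] size [175.8 120.3] ang 0.1 z 0.0499
scene 2042 [188. 181.] ctr [-136.3    1. ] size [177.9 122.1] ang 0.1 z 0.05
```

Request:
step_arm(plan="-.5 0 0 0 0 0 85; -.7 0 0 0 0 0 85; -.7 .3 0 0 0 0 85; 0 .6 0 0 0 0 85; 0 .6 0 0 0 0 85; 0 .4 .2 0 0 0 85; 0 0 .5 0 0 0 85; 0 0 .5 0 0 0 85; 0 0 .3 0 0 0 85; 0 0 .1 0 0 0 85; 0 0 0 0 0 0 85")

```text
t: 12.85
tool_pos: [0.5468, -0.3118, -0.0249]
tool_rot: [180.0, 0.0, 85.4]
wrist_force: [0.0, 0.0, 0.0]
gripper_width: 0.0851
grasp_force: 0.0
```

```bash
python3 -c "
from h import *
need([-.237,.0,-.025],0); tips()"
```

```text
t 12.85 stand [-0.2643  0.0005 -0.0249] rot [179.99   0.    85.41] F [ 0. -0.  0.]
turn units [ 0.    0.   -0.01]
shift units [0.45 0.01 0.  ]
t 12.85 stand [-0.2643  0.0005 -0.0249] rot [179.99   0.    85.41] F [ 0. -0.  0.]
turn units [ 0.    0.   -0.01]
0.08 13 x [0.01  0.012 0.013] y [-0.009  0.017]
0.09 17 x [0.012 0.013 0.02 ] y [-0.017  0.018]
0.1 25 x [0.011 0.02  0.022] y [-0.02   0.019]
0.11 20 x [0.011 0.017 0.022] y [-0.018  0.014]
```

Request:
step_arm(plan=".15 0 0 0 0 0 85; .15 0 0 0 0 0 85; .1 0 0 0 0 0 85; .1 0 0 0 0 0 85; .13 0 0 0 0 0 85; .13 0 0 0 0 0 85; .13 0 0 0 0 0 85; .13 0 0 0 0 0 85; .13 0 0 0 0 0 85; .1 0 0 0 0 0 85; 0 0 0 0 0 0 85")

```text
t: 14.28
tool_pos: [0.5524, -0.2356, -0.0253]
tool_rot: [-180.0, -0.1, 85.4]
wrist_force: [-0.2, -0.6, -0.3]
gripper_width: 0.0853
grasp_force: 0.1
```

```bash
python3 -c "
from h import *
need([-.187,.0,-.025],0,0);need([-.187,.0,-.025],0,7); look('3')"
```

```text
t 14.28 stand [-0.1879  0.001  -0.0253] rot [-1.7995e+02 -7.0000e-02  8.5440e+01] F [-0.6  0.2 -0.3]
turn units [-0.01 -0.01 -0.  ]
shift units [ 0.01  0.02 -0.  ]
t 14.28 stand [-0.1879  0.001  -0.0253] rot [-1.7995e+02 -7.0000e-02  8.5440e+01] F [-0.6  0.2 -0.3]
turn units [-0.01  1.15 -0.  ]
shift units [ 0.02  0.02 -0.  ]
top 2214 [310. 182.] ctr [-89.   -0.3] size [120.1 174.5] ang 89.9 z 0.05
scene 2130 [205. 187.] ctr [-90.    1.3] size [123.5 178.8] ang 89.9 z 0.0501
```

Request:
step_arm(plan=".133 0 0 0 .107 0 85; .133 0 0 0 .107 0 85; .133 0 .005 0 .107 0 85; .133 0 .005 0 .107 0 85; .133 0 .01 0 .107 0 85; .133 0 .01 0 .107 0 85; .133 0 .01 0 .107 0 85; .133 0 .01 0 .107 0 85; .133 0 .015 0 .107 0 85; .133 0 .015 0 .107 0 85; .133 0 .015 0 .107 0 85")

```text
t: 15.75
tool_pos: [0.5598, -0.1488, -0.0258]
tool_rot: [180.0, -7.1, 85.4]
wrist_force: [-0.8, -2.9, -2.9]
gripper_width: 0.085
grasp_force: 1.3
```

```bash
cat >> h.py <<'E'
def case(tag=None):
    """top face of case from kraft-coloured points: plane fit, rectangle in stand xy"""
    for n in("top","scene"):
        s=imaging.snapshot(n); x=(cloud(s)-O)@S; f=s["frame"].astype(int)
        if tag: cv2.imwrite(f"pics/{n}{tag}.png",s["frame"])
        k=(f[...,2]-f[...,0]>10)&(x[...,2]>.025)&(x[...,2]<.16)&(abs(x[...,1])<.085)&(x[...,0]>-.25)&(x[...,0]<.4)
        q=x[k]
        for _ in range(6):
            A=np.c_[q,np.ones(len(q))]; A[:,2]=1
            c=np.linalg.lstsq(A[:,[0,1,3]],q[:,2],rcond=None)[0]
            r=x[k][:,2]-(x[k][:,:2]@c[:2]+c[2]); q=x[k][abs(r)<.004] if _>1 else x[k][r>-.006]
        p=np.arctan(c[0]); g=np.c_[q[:,0]*np.cos(p)+q[:,2]*np.sin(p),q[:,1],-q[:,0]*np.sin(p)+q[:,2]*np.cos(p)]
        rr=cv2.minAreaRect((g[:,:2]*1000).astype(np.float32)); h=np.median(g[:,2])-.05
        xs=np.percentile(g[:,0],[.3,99.7]); hx=(xs[0]*np.cos(p)-h*np.sin(p)); hz=xs[0]*np.sin(p)+h*np.cos(p)
        print(n,len(q),'pitch',round(np.degrees(p),2),'roll',round(np.degrees(c[1]),2),'xs',(xs*1e3).round(1),'yctr',round(rr[0][1],1),'size',np.round(rr[1],1),'ang',round(rr[2],2),'heel stand x,z',(hx*1e3).round(1),(hz*1e3).round(1),'heel slope s,h',((hx*.9703+hz*.2419)*1e3).round(1),((hz*.9703-hx*.2419)*1e3).round(1))
E
python3 -c "
from h import *
need([-.09,.0,-.025],0,7); case('4')"
```

```text
t 15.75 stand [-0.1008  0.0005 -0.0258] rot [179.99  -7.08  85.44] F [-3.   0.5 -2.9]
turn units [ 0.   -0.01 -0.  ]
shift units [0.18 0.01 0.01]
top 2300 pitch 6.96 roll -0.02 xs [-91.2  82.6] yctr -1.3 size [120.3 175.9] ang 89.94 heel stand x,z -91.9 0.1 heel slope s,h -89.2 22.3
scene 2129 pitch 7.12 roll 0.11 xs [-90.7  84.9] yctr 0.1 size [122.6 180.6] ang 89.95 heel stand x,z -91.4 0.1 heel slope s,h -88.7 22.2
```

Request:
step_arm(plan=".133 0 .017 0 .107 0 85; .133 0 .018 0 .107 0 85; .133 0 .02 0 .107 0 85; .133 0 .02 0 .107 0 85; .133 0 .022 0 .107 0 85; .133 0 .022 0 .107 0 85; .133 0 .024 0 .107 0 85; .133 0 .025 0 .107 0 85; .133 0 .027 0 .107 0 85; .133 0 .028 0 .1 0 85; .133 0 .03 0 .08 0 85")

```text
t: 17.23
tool_pos: [0.567, -0.06, -0.025]
tool_rot: [180.0, -13.9, 85.4]
wrist_force: [0.3, -1.3, -1.2]
gripper_width: 0.0849
grasp_force: 1.3
```

```bash
python3 -c "
from h import *
need([-.009,.0,-.025],0,14); case('5')"
```

```text
t 17.23 stand [-0.0116  0.0004 -0.025 ] rot [179.99 -13.94  85.43] F [-1.3 -0.4 -1.2]
turn units [ 0.    0.01 -0.  ]
shift units [0.04 0.01 0.01]
top 2329 pitch 17.51 roll -0.05 xs [ -2.2 171.9] yctr -1.3 size [120.4 175.8] ang 89.9 heel stand x,z -2.8 1.5 heel slope s,h -2.4 2.1
scene 2096 pitch 17.85 roll 0.03 xs [ -1.7 174.4] yctr 0.5 size [123.8 180.7] ang 89.8 heel stand x,z -2.1 1.1 heel slope s,h -1.8 1.6
```

Request:
step_arm(plan=".1 0 -.03 0 .01 0 85; .1 0 -.03 0 0 0 85; .11 0 0 0 0 0 85; .11 0 0 0 0 0 85; .11 0 0 0 0 0 85; .11 0 0 0 0 0 85; .11 0 0 0 0 0 85")

```text
t: 18.2
tool_pos: [0.5705, -0.0174, -0.0104]
tool_rot: [180.0, -14.0, 85.4]
wrist_force: [-1.0, -4.0, 1.0]
gripper_width: 0.0851
grasp_force: 1.9
```

Request:
step_arm(plan=".11 0 0 0 0 0 85; .11 0 0 0 0 0 85; .11 0 0 0 0 0 85; .11 0 0 0 0 0 85; .11 0 0 0 0 0 85")

```text
t: 18.82
tool_pos: [0.5731, 0.0145, -0.0022]
tool_rot: [180.0, -14.0, 85.4]
wrist_force: [-1.4, -5.9, 4.2]
gripper_width: 0.0851
grasp_force: 2.4
```

```bash
python3 -c "
from h import *
need(None,0,14); case('6'); p=st(ctrl.get_state()['tool_pos']); print('tcp slope',p[0]*.9703+p[2]*.2419,p[2]*.9703-p[0]*.2419)"
```

```text
t 18.82 stand [ 0.0631  0.0002 -0.0022] rot [179.97 -13.97  85.45] F [-6.   0.9  4.2]
turn units [ 0.01  0.01 -0.  ]
top 2416 pitch 14.19 roll -0.06 xs [ 75.3 246.5] yctr -2.0 size [120.6 173.3] ang 89.85 heel stand x,z 70.6 27.7 heel slope s,h 75.2 9.8
scene 2391 pitch 14.11 roll 0.05 xs [ 73.8 248.4] yctr -0.2 size [123.8 180.1] ang 89.85 heel stand x,z 69.2 27.6 heel slope s,h 73.8 10.1
tcp slope 0.06144489057645106 -0.017522065322942378
```

View pics/scene6.png

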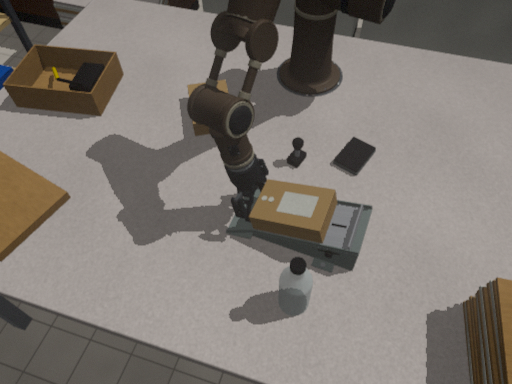

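The case lies level with the deck on the lip crest at (293,210), its heel held down by finger friction. I'll ease off so it settles nose-down.

Request:
step_arm(plan="-.1 0 0 0 0 0 85; -.1 0 0 0 0 0 85; -.1 0 0 0 0 0 85; 0 0 0 0 0 0 85; 0 0 0 0 0 0 85; 0 0 0 0 0 0 85")

```text
t: 19.68
tool_pos: [0.5714, -0.003, -0.007]
tool_rot: [180.0, -14.0, 85.4]
wrist_force: [-0.7, -0.3, -0.3]
gripper_width: 0.0852
grasp_force: 0.0
```

```bash
python3 -c "
from h import *
need(None,0,14); case()"
```

```text
t 19.68 stand [ 0.0455  0.0005 -0.007 ] rot [180.   -13.98  85.44] F [-0.4  0.7 -0.3]
turn units [ 0.  0. -0.]
top 2521 pitch 10.28 roll 0.02 xs [ 71.4 245.2] yctr -2.0 size [120.1 174.8] ang 89.98 heel stand x,z 67.0 30.6 heel slope s,h 72.4 13.5
scene 2449 pitch 10.2 roll 0.09 xs [ 72.  246.5] yctr -0.5 size [175.9 122.3] ang 0.09 heel stand x,z 67.6 30.9 heel slope s,h 73.0 13.6
```

Request:
step_arm(plan=".15 0 0 0 0 0 85; .1 0 0 0 0 0 85; .1 0 0 0 0 0 85; .1 0 0 0 0 0 85; .1 0 0 0 0 0 85; .1 0 0 0 0 0 85; .1 0 0 0 0 0 85; .1 0 0 0 0 0 85; .1 0 0 0 0 0 85; .03 0 0 0 0 0 85; 0 0 0 0 0 0 85")

```text
t: 21.15
tool_pos: [0.5761, 0.0542, 0.0074]
tool_rot: [180.0, -14.0, 85.4]
wrist_force: [-0.6, -0.1, -0.5]
gripper_width: 0.0851
grasp_force: 0.1
```

```bash
cat >> h.py <<'E'
def tcps():
    p=st(ctrl.get_state()['tool_pos']); print('tcp slope',((p[0]*.9703+p[2]*.2419)*1e3).round(1),((p[2]*.9703-p[0]*.2419)*1e3).round(1))
E
python3 -c "
from h import *
need(None,0,14); case(); tcps()"
```

```text
t 21.15 stand [0.1029 0.0004 0.0074] rot [179.99 -14.02  85.43] F [-0.1  0.6 -0.5]
turn units [ 0. -0. -0.]
top 2275 pitch 11.09 roll -0.02 xs [125.5 285.8] yctr -1.9 size [120.1 161.9] ang 89.78 heel stand x,z 120.0 40.3 heel slope s,h 126.2 10.1
scene 2559 pitch 11.15 roll 0.15 xs [112.4 286.9] yctr -0.8 size [177.5 122.8] ang 0.1 heel stand x,z 107.1 37.8 heel slope s,h 113.0 10.8
tcp slope 101.5 -17.6
```

Request:
step_arm(plan=".04 0 0 0 0 0 85; .04 0 0 0 0 0 85; .04 0 0 0 0 0 85; .04 0 0 0 0 0 85; .03 0 0 0 0 0 85; .02 0 0 0 0 0 85; 0 0 0 0 0 0 85")

```text
t: 22.12
tool_pos: [0.5767, 0.0663, 0.0102]
tool_rot: [-180.0, -14.0, 85.4]
wrist_force: [-0.9, -1.0, -1.0]
gripper_width: 0.0845
grasp_force: 0.6
```

```bash
python3 -c "
from h import *
need(None,0,14); case(); tcps()"
```

```text
t 22.12 stand [0.115  0.0007 0.0102] rot [-179.97  -14.     85.44] F [-1.   0.8 -1. ]
turn units [-0. -0. -0.]
top 2212 pitch 11.24 roll 0.03 xs [142.9 298.1] yctr -1.7 size [120.3 158.9] ang 89.93 heel stand x,z 137.0 43.9 heel slope s,h 143.5 9.5
scene 2610 pitch 11.38 roll 0.13 xs [124.5 299.1] yctr 0.1 size [177.6 123.3] ang 0.06 heel stand x,z 118.9 40.2 heel slope s,h 125.1 10.2
tcp slope 114.0 -17.9
```

Request:
step_arm(plan=".017 0 0 0 0 0 85; .017 0 0 0 0 0 85; 0 0 0 0 0 0 85; 0 0 0 0 0 0 85")

```text
t: 22.72
tool_pos: [0.5771, 0.0679, 0.0107]
tool_rot: [180.0, -14.0, 85.4]
wrist_force: [0.4, -0.7, -1.3]
gripper_width: 0.0851
grasp_force: 0.9
```

```bash
python3 -c "
from h import *
need(None,0,14); case(); tcps()"
```

```text
t 22.73 stand [0.1167 0.0005 0.0107] rot [180.   -13.98  85.43] F [-0.7 -0.5 -1.3]
turn units [ 0.  0. -0.]
top 2202 pitch 11.36 roll 0.07 xs [145.7 300. ] yctr -1.8 size [120.3 158.3] ang 89.84 heel stand x,z 139.7 44.3 heel slope s,h 146.2 9.2
scene 2613 pitch 11.37 roll 0.07 xs [126.5 301.1] yctr 0.7 size [177.5 123.7] ang 0.04 heel stand x,z 120.9 40.6 heel slope s,h 127.1 10.2
tcp slope 115.8 -17.9
```

Request:
step_arm(plan=".015 0 0 0 0 0 85; .01 0 0 0 0 0 85; 0 0 0 0 0 0 85; 0 0 0 0 0 0 85")

```text
t: 23.32
tool_pos: [0.5772, 0.0695, 0.011]
tool_rot: [-180.0, -14.0, 85.4]
wrist_force: [0.7, -1.5, -0.6]
gripper_width: 0.0847
grasp_force: 0.9
```

```bash
python3 -c "
from h import *
need(None,0,14); case(); tcps()"
```

```text
t 23.32 stand [0.1182 0.0005 0.011 ] rot [-180.    -13.99   85.43] F [-1.4 -0.8 -0.6]
turn units [ 0.  0. -0.]
top 2149 pitch 13.99 roll 0.01 xs [149.9 302.9] yctr -1.7 size [120.3 155.9] ang 89.82 heel stand x,z 144.9 38.3 heel slope s,h 149.9 2.1
scene 2559 pitch 14.02 roll 0.09 xs [129.2 303.8] yctr 0.3 size [178.4 123.5] ang 0.13 heel stand x,z 124.9 33.4 heel slope s,h 129.2 2.2
tcp slope 117.3 -17.8
```

The heel has dropped: pitch is 14.0° and the underside sits 2.1 mm above the deck. Now I'll back off.

Request:
step_arm(plan="-.1 0 0 0 0 0 85; -.2 0 0 0 0 0 85; -.4 0 0 0 0 0 85; -.5 0 -.2 0 0 0 85; -.5 0 -.5 0 0 0 85; -.5 0 -.5 0 0 0 85; -.4 0 -.5 0 0 0 85; -.2 0 -.3 0 0 0 85; 0 0 0 0 0 0 85; 0 0 0 0 0 0 85")

```text
t: 24.68
tool_pos: [0.561, -0.1209, 0.0859]
tool_rot: [-179.9, -14.1, 85.4]
wrist_force: [-0.3, 0.0, 1.2]
gripper_width: 0.085
grasp_force: 0.0
```

```bash
python3 -c "
from h import *
need(None,0,14); case('9')"
```

```text
t 24.68 stand [-0.0728  0.0016  0.0859] rot [-179.88  -14.05   85.43] F [0.  0.3 1.2]
turn units [-0.02 -0.01 -0.  ]
top 2576 pitch 14.03 roll 0.01 xs [128.9 302.8] yctr -1.7 size [120.  174.7] ang 89.91 heel stand x,z 124.6 33.2 heel slope s,h 128.9 2.1
scene 2549 pitch 13.96 roll 0.09 xs [129.8 304. ] yctr -0.0 size [176.1 122.3] ang 0.09 heel stand x,z 125.4 33.5 heel slope s,h 129.8 2.2
```

View pics/scene9.png

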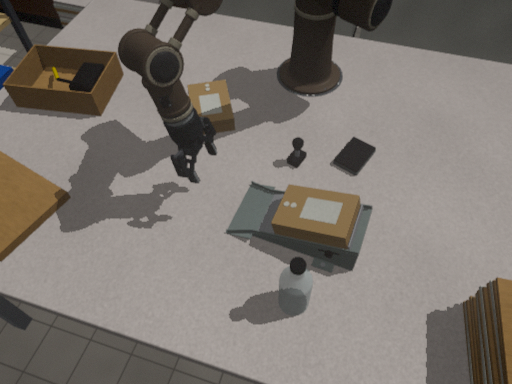

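The case lies flat in the tray at (317,215). The bottle (295,287), stamp (298,152) and ink pad (354,156) have not moved, and the gripper is clear at (190,160).

```bash
python3 -c "
from workcell import ctrl
print(ctrl.sign_off())"
```

```text
the job is handed in; nothing more can be done
None
```

The case was squared up, slid up the ramp and released; it lies flat in the tray with its heel behind the lip, the highest force I read was about 7 N, the bottle, stamp and ink pad are untouched, and I handed the job in at about 25 s.

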